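Press the touch-latch of the narrow counter caddy and stand its lid open

TASK

Two wooden-lidded touch-latch caddies stand on the kitchen counter; open the narrow one ready for scraps. Press its lid down near the front edge until the catch lets go, take the fingers away so that the lid springs ajar by itself, then push the lid up and back with the fingers until it stands upright, and leave it so. Leave the wide caddy shut and do not move, pick up or knock the mill, jar and bowl.

Things in the scene. Friction and masses are not known exactly. Their poses are not given: they have to be found in the camera images.
- narrow_caddy: White box fixed to the counter, with a pale wooden lid: 140 mm deep (its x), 115 mm wide (its y), walls 120 mm high, lid top at 142 mm. The narrower of two caddies. Origin: centre of its underside. Its x axis points from the front (latch side, towards the robot) to the rear (hinge side), z up; yaw within 0.35 rad; it may stand left or right of the other.
- narrow_lid (a joint): Angle of the narrow lid, rad: 0 shut and latched, negative pressed down, positive as its front rises; stops at -0.06 and 1.75; upright is 1.57. Panel 140 x 115 x 12 mm, 0.08 kg. Once pressed and let go, a spring lifts it to about 0.6 (front edge some 80 mm up), no further. Stiff hinge: it stays at any angle where it is left; about 1 N at the edge pushes it on.
- narrow_press (a point): Press point on the narrow lid: centre of a flush round steel disc (22 mm) on the lid's top face, 20 mm behind the front edge, mid-width; moves with the lid. The catch lets go about 3 to 4 mm down (lid joint -0.03), at about 5 N; the stop is 7 mm down. The lid rises as the finger leaves it. Once released the catch does not engage again.
- narrow_edge (a point): Middle of the narrow lid's front edge face, mid-thickness, 140 mm from the hinge axis; moves with the lid. Under the lid hang or stand, off the middle: a steel strike (24 mm deep, 25 mm to the caddy's +y side, 23 mm behind the edge) and a 10 mm spring pin (40 mm to its -y side, 75 mm in front of the hinge), whose top stands at 180 mm once released.
- narrow_hinge (a point): Middle of the narrow lid's hinge axis: at the rear edge of the caddy (70 mm behind its centre), 130 mm above the counter, level with the shut lid's underside. The axis runs along the caddy's y. Does not move.
- wide_caddy: The other caddy, to be left shut: same build, materials, depth and heights, but 210 mm wide. Origin: centre of its underside; axes as for the narrow one.
- wide_lid (a joint): Angle of the wide caddy's lid, rad: 0 shut, positive open; same catch and spring.
- mill: Dark wooden pepper mill, 54 mm across at the foot, 143 mm tall, loose, to the left of the caddies. Origin: centre of its foot.
- jar: Glass jar with a wooden cap, 80 mm across, 120 mm high, loose, to the left of the caddies. Origin: centre of its underside.
- bowl: White bowl, 140 mm across, 55 mm high, loose, to the right of the caddies. Origin: centre of its underside.
Not all that is in view belongs to the job. What is shaped like the jar but turquoise is not meant.

How it is judged:
By the outcome, as a careful person would: the job done as asked, in the order asked, and still so for the second after the job is handed in, with the robot touching nothing.
It also fails if it takes over 48 s, if anything falls off the work surface, if the arm or the gripper's body presses on something with over 40 N, if the wrist force passes 120 N, or if a joint passes its speed limit or range.

ROBOT

A 6-joint arm with a two-finger parallel gripper is mounted at the origin on the work surface. World frame = base frame: x ahead of the robot, y to its left, z up, the work surface at z = 0. Lengths are in m, angles in rad, forces in N, time in s.
With the tool pointing down it reaches from about 0.25 to 0.85 m from the base axis. Payload 12.5 kg.
Tool frame: the origin (TCP) lies at the very end of the fingers, on their centre line; the grasp point (between the pads) lies 19 mm behind it; z points along the fingers, y is the direction in which the jaws open and shut (so a half turn about z gives the same grasp; the last joint's range is limited). The gripper opens to 93 mm and grips with 3 to 60 N. Pads are 15 mm wide; open, the fingers measure 128 mm over their backs; the gripper's body (75 mm by 188 mm) begins 65 mm behind the grasp point.
Start: joints at [-1.31, 0.351, 1.652, -0, 1.139, -0.085], TCP at [0.186, -0.517, 0.219] pointing down, gripper open.
Joint ranges: [-2.75, 2.75], [-0.79, 2.1], [0.01, 2.65], [-1.57, 4.71], [0.07, 3.14], [-2.87, 2.87]. Speed limits (rad/s): [2.22, 2.22, 2.79, 3.14, 3.14, 3.14].

INTERFACE

Orientations are given as a unit quaternion [x, y, z, w].
In Python, from station import get_obs, camera, job_done gives the robot as it stands.
- The arm moves only by the tool step_arm, never from a script. Its argument "series" is a list of rows, each an object of numbers: "dx", "dy", "dz": the shift along the tool's x, y, z normalised to -1 to 1, where 1 is 0.4 m; "rx", "ry", "rz": the turn, a rotation vector about the tool's x, y, z normalised to -1 to 1, where 1 is 90 degrees; "gripper": the closure, from -1 (fully open) to 1 (shut). In form: [{"dx": .., "dy": .., "dz": .., "rx": .., "ry": .., "rz": .., "gripper": ..}, ...]. A call has 1 to 10 rows; each row is the pose to reach, as a shift and turn from the pose commanded when the call began, along the tool's axes at that moment; what a row does not reach only later rows make up. A row lasts 1/12 s, in which the tool goes at most 41.7 mm and 7.16 degrees, less where a joint would pass 70% of its speed; a pose out of reach is approached as far as the arm can. A call with a number of a shift or a turn outside -1 to 1 is refused whole. A call with a gripper value outside its range is refused whole. The fingers move at their own pace and stop on an object; the grip force is fixed at half the most. Time passes only in rows, so rows that repeat a pose let the fingers close. It gives the time, the measured TCP pose, the force and the opening at its end, in the units of the state.
- get_obs(): the state, without advancing time (a new reading comes with each control period).
- camera(name): name is "scene" or "side" or "wrist"; returns a dict with "color" (384x512x3 uint8, blue, green, red), "range_z" (384x512 float32, m along the optical axis (not along the pixel's ray), 0 where there is no reading), "camera_matrix" (3x3 intrinsics, pixels), "D" ([k1, k2, p1, p2, k3] as OpenCV has them; the pictures are not rectified), "world_to_cam" (4x4, takes a point from world to camera coordinates). Camera axes: x right, y down, z forward; pixel columns grow to the right and rows downward; lengths in m; the calibration is good to about 2 mm. A picture is of the moment at which its call begins.
- job_done(): hands the job in, once; it reports no verdict.
The state is a dict: "time": time; "qpos": joint angles; "joint_vel": joint speeds; "effort": joint torques, N m; "tcp_pos": TCP position; "tcp_rot": TCP orientation; "ft_force": force on the tool from outside, world axes, zero at the start; "ft_torque": the same for the moment, N m; "opening": finger opening in m.
Only numpy, scipy, OpenCV 4.12 (cv2) and the standard library are available. Lean on these libraries where they do the work, as an engineer would, in place of code of your own. Each camera call takes 0.05 s, during which the arm holds its last target. There are 200 camera calls.

## Working session

There is one attempt and no reset: what is moved stays moved. The work goes in short steps, Python scripts to look and compute and a tool call to move; the robot and the scene stay as the last step left them, time stands still between calls to the robot, and variables do not carry over. Pictures are saved under pics/ and viewed, about 8 in all and at most 12, crops included, and the job is handed in when it is done.

Besides the shell and the picture viewer there is one more tool, called by a JSON object that holds its "fn" and its "kwargs". step_arm: Moves the arm, as the interface text tells. Scaled input: -1 to 1 covers 0.4 m each way for a shift and 90 degrees each way for a turn. Its arguments: {"type":"object","properties":{"series":{"type":"array","items":{"type":"object","properties":{"dx":{"type":"number"},"dy":{"type":"number"},"dz":{"type":"number"},"rx":{"type":"number"},"ry":{"type":"number"},"rz":{"type":"number"},"gripper":{"type":"number"}}}}},"required":["series"]}

```bash
ls; mkdir -p pics
cat > h.py <<'E'
import numpy as np, cv2
from station import get_obs, camera
from scipy.spatial.transform import Rotation as R
def grab(n,f):
    c=camera(n); cv2.imwrite('pics/'+f+'.png',c['color']); np.savez('pics/'+f+'.npz',**c); return c
def pts(c,uv):
    uv=np.array(uv,float).reshape(-1,2)
    n=cv2.undistortPoints(uv[:,None],np.array(c['camera_matrix']),np.array(c['D']))[:,0]
    z=np.array([np.median(c['range_z'][int(v)-1:int(v)+2,int(u)-1:int(u)+2]) for u,v in uv])
    p=np.c_[n*z[:,None],z]; T=np.linalg.inv(c['world_to_cam']); return p@T[:3,:3].T+T[:3,3]
E
python3 - <<'E'
from h import *
a=grab('scene','s0');b=grab('side','d0')
cv2.imwrite('pics/both.png',cv2.resize(np.vstack([a['color'],b['color']]),(512,768))[:, :]) 
print(get_obs())
E
```

```text
pics
{'time': 0.1, 'qpos': array([-1.30960412e+00,  3.51205704e-01,  1.65233130e+00, -1.51643166e-05,
        1.13909795e+00, -8.46168987e-02]), 'joint_vel': array([ 3.08915677e-04, -1.65963425e-03, -2.95360284e-03, -8.71854533e-04,
       -2.30021783e-04, -9.42679295e-05]), 'effort': array([ 9.90904118e-04, -4.98027384e+01, -2.85703826e+01,  7.00334483e-02,
        2.38702318e-02, -7.00967962e-05]), 'tcp_pos': array([ 0.1863614 , -0.51714779,  0.21815342]), 'tcp_rot': array([ 9.85088531e-01,  1.72047418e-01, -5.28095033e-05, -5.18513939e-04]), 'ft_force': array([-1.02837534,  0.69428496,  0.20509372]), 'ft_torque': array([-0.03090669, -0.03081443, -0.03650828]), 'opening': 0.09344622049936088}
```

View pics/s0.png

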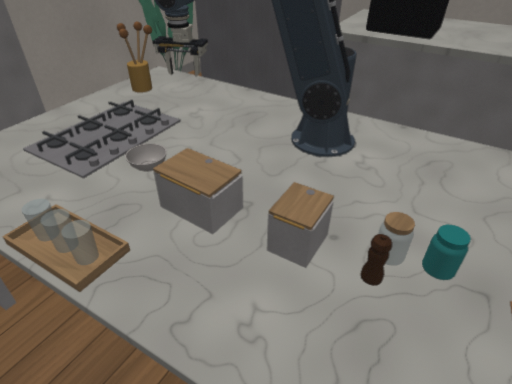

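View pics/d0.png

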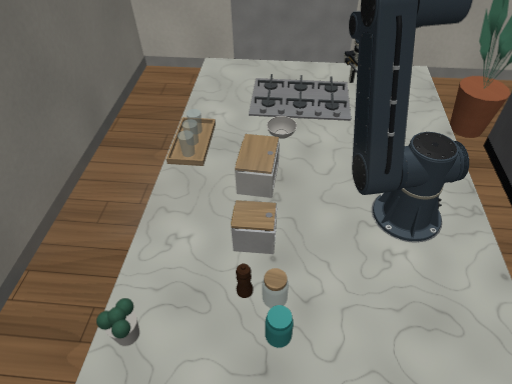

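The scene picture shows the wide caddy's lid at about (198,170), the narrow one's at (302,205) with its disc at (312,190), and the mill (376,258), jar (396,238), turquoise decoy (447,250) and bowl (147,157). In the side picture the narrow lid is at (255,215), the wide one at (258,153). Candidates for the narrow caddy are scene (302,205) and (198,170). I choose (302,205), the narrower one, and will check it in a crop and from the lid sizes.

Run:
```python
from h import *
ims=[]
for f,box in (('s0',(130,140,220,140)),('d0',(190,110,140,150))):
    c=np.load('pics/'+f+'.npz'); H,W=c['range_z'].shape
    u,v=np.meshgrid(np.arange(W),np.arange(H)); uv=np.c_[u.ravel(),v.ravel()].astype(float)
    n=cv2.undistortPoints(uv[:,None],c['camera_matrix'],c['D'])[:,0]; z=c['range_z'].ravel()
    T=np.linalg.inv(c['world_to_cam']); P=np.c_[n*z[:,None],z]@T[:3,:3].T+T[:3,3]
    print(f,'cam at',T[:3,3].round(2))
    m=(abs(P[:,2]-.142)<.006)&(z>0)
    k,l,s,_=cv2.connectedComponentsWithStats(m.reshape(H,W).astype(np.uint8))
    for i in range(1,k):
        if s[i,4]>150:
            q=P[(l==i).ravel()]; print(s[i],q.mean(0).round(4),cv2.minAreaRect(q[:,:2].astype(np.float32)))
    x,y,w,h=box; ims.append(cv2.resize(c['color'][y:y+h,x:x+w],None,fx=3,fy=3,interpolation=2))
    # other tall/loose things
    for name,px in {'s0':dict(disc=(312,190),mill=(381,241),jar=(399,222),bowl=(147,158)),'d0':dict(disc=(267,216),mill=(243,268),jar=(275,277),bowl=(281,128))}[f].items():
        print(name,pts(c,px).round(3))
cv2.imwrite('pics/c1.png',ims[0])
```

```text
s0 cam at [1.23 0.44 0.72]
[196  11  81  14 151] [-0.9728 -1.049   0.1418] ((-0.9718917012214661, -1.0745353698730469), (0.03379698097705841, 0.6426933407783508), 0.06282025575637817)
[344  40 168  28 348] [-0.8477  0.1792  0.1412] ((-0.8484176993370056, 0.1486227810382843), (0.8042078614234924, 0.028911899775266647), 89.5496826171875)
[ 153  148   88   49 2202] [ 0.5881 -0.1426  0.1416] ((0.5824418663978577, -0.15046092867851257), (0.21306289732456207, 0.14229750633239746), 86.73199462890625)
[ 268  182   66   47 1728] [0.5681 0.1696 0.1417] ((0.5621095895767212, 0.16727302968502045), (0.14098645746707916, 0.115445576608181), 0.4590211510658264)
disc [[0.501 0.168 0.143]]
mill [[0.58  0.374 0.133]]
jar [[0.478 0.391 0.12 ]]
bowl [[ 0.476 -0.476  0.011]]
d0 cam at [0.45 1.   1.14]
[  0   3  80  75 221] [ 1.9127 -1.02    0.1421] ((1.9111250638961792, -1.079553246498108), (0.021249165758490562, 0.9464495778083801), 0.3628879487514496)
[ 235  134   44   40 1286] [ 0.579  -0.1423  0.1434] ((0.5805337429046631, -0.15077491104602814), (0.2163592427968979, 0.14365682005882263), 86.61534881591797)
[ 231  200   45   31 1131] [0.5589 0.1703 0.1433] ((0.5605968236923218, 0.1657835841178894), (0.14220210909843445, 0.12124600261449814), 0.17026369273662567)
[ 99 298  31  31 293] [0.8977 0.5443 0.1405] ((0.89580237865448, 0.5397878885269165), (0.07745136320590973, 0.07446079701185226), 69.40449523925781)
disc [[0.515 0.172 0.143]]
mill [[0.569 0.377 0.141]]
jar [[0.473 0.387 0.122]]
bowl [[ 0.503 -0.481  0.012]]
```

View pics/c1.png

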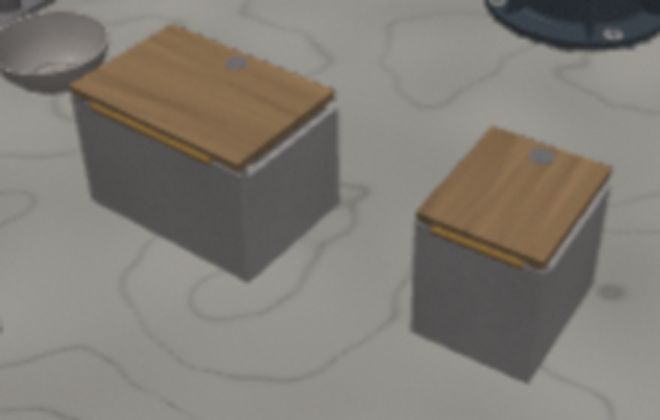

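The narrow caddy is confirmed: its lid measures 141 × 115 mm, centre (0.561, 0.167), yaw ≈ 0. That puts the disc at (0.511, 0.167), which agrees with the crop at (541,156), and the hinge at (0.631, 0.130 high). I'm moving towards it now with the fingers shut.

{"fn": "step_arm", "kwargs": {"series": [{"dx": 0.67, "dy": -0.67, "dz": -0.04, "rz": 0.22, "gripper": 1}, {"dx": 0.67, "dy": -0.67, "dz": -0.04, "rz": 0.22, "gripper": 1}, {"dx": 0.67, "dy": -0.67, "dz": -0.04, "rz": 0.22, "gripper": 1}, {"dx": 0.67, "dy": -0.67, "dz": -0.04, "rz": 0.22, "gripper": 1}, {"dx": 0.67, "dy": -0.67, "dz": -0.04, "rz": 0.22, "gripper": 1}, {"dx": 0.67, "dy": -0.67, "dz": -0.04, "rz": 0.22, "gripper": 1}, {"dx": 0.67, "dy": -0.67, "dz": -0.04, "rz": 0.22, "gripper": 1}, {"dx": 0.67, "dy": -0.67, "dz": -0.04, "rz": 0.22, "gripper": 1}, {"dx": 0.67, "dy": -0.67, "dz": -0.04, "rz": 0.22, "gripper": 1}, {"dx": 0.67, "dy": -0.67, "dz": -0.04, "rz": 0.22, "gripper": 1}]}}

```text
validation failed for argument at $.se...
```

{"fn": "step_arm", "kwargs": {"series": [{"dx": 0.67, "dy": -0.67, "dz": -0.04, "rx": 0.0, "ry": 0.0, "rz": 0.22, "gripper": 1.0}]}}

```text
time: 0.18
tcp_pos: [0.2027, -0.4828, 0.2196]
tcp_rot: [0.994, 0.111, -0.0, 0.0]
ft_force: [1.3, -0.5, -0.0]
opening: 0.0895
```

{"fn": "step_arm", "kwargs": {"series": [{"dx": 0.62, "dy": -0.8, "dz": -0.04, "rx": 0.0, "ry": 0.0, "rz": 0.14, "gripper": 1.0}, {"dx": 0.62, "dy": -0.8, "dz": -0.04, "rx": 0.0, "ry": 0.0, "rz": 0.14, "gripper": 1.0}, {"dx": 0.62, "dy": -0.8, "dz": -0.04, "rx": 0.0, "ry": 0.0, "rz": 0.14, "gripper": 1.0}, {"dx": 0.62, "dy": -0.8, "dz": -0.04, "rx": 0.0, "ry": 0.0, "rz": 0.14, "gripper": 1.0}, {"dx": 0.62, "dy": -0.8, "dz": -0.04, "rx": 0.0, "ry": 0.0, "rz": 0.14, "gripper": 1.0}, {"dx": 0.62, "dy": -0.8, "dz": -0.04, "rx": 0.0, "ry": 0.0, "rz": 0.14, "gripper": 1.0}, {"dx": 0.62, "dy": -0.8, "dz": -0.04, "rx": 0.0, "ry": 0.0, "rz": 0.14, "gripper": 1.0}, {"dx": 0.62, "dy": -0.8, "dz": -0.04, "rx": 0.0, "ry": 0.0, "rz": 0.14, "gripper": 1.0}, {"dx": 0.62, "dy": -0.8, "dz": -0.04, "rx": 0.0, "ry": 0.0, "rz": 0.14, "gripper": 1.0}, {"dx": 0.62, "dy": -0.8, "dz": -0.04, "rx": 0.0, "ry": 0.0, "rz": 0.14, "gripper": 1.0}]}}

```text
time: 1.02
tcp_pos: [0.3765, -0.1105, 0.2366]
tcp_rot: [1.0, 0.001, 0.0, -0.0]
ft_force: [-0.5, -0.9, 0.1]
opening: 0.0242
```

{"fn": "step_arm", "kwargs": {"series": [{"dx": 0.336, "dy": -0.692, "dz": 0.09, "rx": 0.0, "ry": 0.0, "rz": 0.0, "gripper": 1.0}, {"dx": 0.336, "dy": -0.692, "dz": 0.09, "rx": 0.0, "ry": 0.0, "rz": 0.0, "gripper": 1.0}, {"dx": 0.336, "dy": -0.692, "dz": 0.09, "rx": 0.0, "ry": 0.0, "rz": 0.0, "gripper": 1.0}, {"dx": 0.336, "dy": -0.692, "dz": 0.09, "rx": 0.0, "ry": 0.0, "rz": 0.0, "gripper": 1.0}, {"dx": 0.336, "dy": -0.692, "dz": 0.09, "rx": 0.0, "ry": 0.0, "rz": 0.0, "gripper": 1.0}, {"dx": 0.336, "dy": -0.692, "dz": 0.09, "rx": 0.0, "ry": 0.0, "rz": 0.0, "gripper": 1.0}, {"dx": 0.336, "dy": -0.692, "dz": 0.09, "rx": 0.0, "ry": 0.0, "rz": 0.0, "gripper": 1.0}, {"dx": 0.336, "dy": -0.692, "dz": 0.09, "rx": 0.0, "ry": 0.0, "rz": 0.0, "gripper": 1.0}, {"dx": 0.336, "dy": -0.692, "dz": 0.09, "rx": 0.0, "ry": 0.0, "rz": 0.0, "gripper": 1.0}, {"dx": 0.336, "dy": -0.692, "dz": 0.09, "rx": 0.0, "ry": 0.0, "rz": 0.0, "gripper": 1.0}]}}

```text
time: 1.85
tcp_pos: [0.5098, 0.1642, 0.1997]
tcp_rot: [1.0, 0.001, -0.001, 0.0]
ft_force: [-0.2, -0.5, -0.9]
opening: 0.0005
```

Run:
```python
from h import *
a=grab('wrist','w1');b=grab('side','d1')
cv2.imwrite('pics/v1.png',np.hstack([cv2.resize(a['color'],(400,300)),cv2.resize(b['color'][110:290,170:350],(300,300))]))
o=get_obs();print(o['tcp_pos'],o['qpos'],o['ft_force'])
```

```text
[0.50975527 0.16291278 0.20029407] [ 2.22420106e-01  3.44544777e-01  1.70961737e+00 -1.93794410e-04
  1.08810470e+00  1.79286146e+00] [-0.57424692  0.47853569  0.45116638]
```

View pics/v1.png

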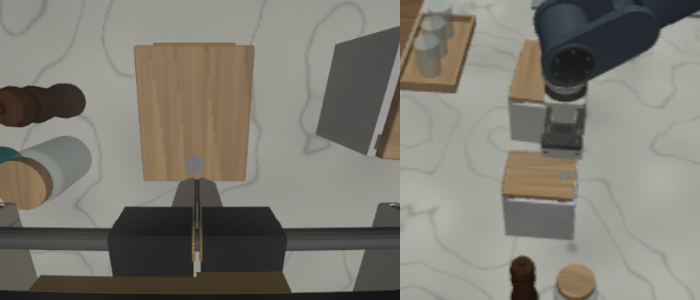

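The wrist view shows the narrow lid with its disc at about (195,163) in the composite and the shut fingers at x≈197, in line with it. The side view shows the gripper above the narrow lid. I'll take the disc position from the wrist depth.

Run:
```python
from h import *
c=np.load('pics/w1.npz')
print(pts(c,[(249,209),(255,100),(178,62),(320,62),(184,228),(312,228)]).round(4))
print(pts(np.load('pics/d1.npz'),[(170+565*.6,110+175*.6)]).round(4))
```

```text
[[0.5103 0.1663 0.1432]
 [0.5984 0.1618 0.1426]
 [0.6251 0.2187 0.1428]
 [0.6254 0.1141 0.143 ]
 [0.4917 0.2233 0.1416]
 [0.4925 0.1112 0.1425]]
[[-0.9293 -0.7131 -0.7459]]
```

{"fn": "step_arm", "kwargs": {"series": [{"dx": 0.0, "dy": -0.008, "dz": 0.06, "rx": 0.0, "ry": 0.0, "rz": 0.0, "gripper": 1.0}, {"dx": 0.0, "dy": -0.008, "dz": 0.12, "rx": 0.0, "ry": 0.0, "rz": 0.0, "gripper": 1.0}, {"dx": 0.0, "dy": -0.008, "dz": 0.135, "rx": 0.0, "ry": 0.0, "rz": 0.0, "gripper": 1.0}, {"dx": 0.0, "dy": -0.008, "dz": 0.14, "rx": 0.0, "ry": 0.0, "rz": 0.0, "gripper": 1.0}, {"dx": 0.0, "dy": -0.008, "dz": 0.145, "rx": 0.0, "ry": 0.0, "rz": 0.0, "gripper": 1.0}, {"dx": 0.0, "dy": -0.008, "dz": 0.15, "rx": 0.0, "ry": 0.0, "rz": 0.0, "gripper": 1.0}, {"dx": 0.0, "dy": -0.008, "dz": 0.154, "rx": 0.0, "ry": 0.0, "rz": 0.0, "gripper": 1.0}, {"dx": 0.0, "dy": -0.008, "dz": 0.157, "rx": 0.0, "ry": 0.0, "rz": 0.0, "gripper": 1.0}, {"dx": 0.0, "dy": -0.008, "dz": 0.157, "rx": 0.0, "ry": 0.0, "rz": 0.0, "gripper": 1.0}]}}

```text
time: 2.7
tcp_pos: [0.5105, 0.1666, 0.1388]
tcp_rot: [1.0, 0.0, 0.001, 0.0]
ft_force: [-1.9, -3.4, 4.4]
opening: 0.0006
```

Contact is felt at 4.4 N. I'll go 2 mm deeper, then lift.

{"fn": "step_arm", "kwargs": {"series": [{"dx": 0.0, "dy": 0.0, "dz": 0.003, "rx": 0.0, "ry": 0.0, "rz": 0.0, "gripper": 1.0}, {"dx": 0.0, "dy": 0.0, "dz": 0.006, "rx": 0.0, "ry": 0.0, "rz": 0.0, "gripper": 1.0}, {"dx": 0.0, "dy": 0.0, "dz": 0.006, "rx": 0.0, "ry": 0.0, "rz": 0.0, "gripper": 1.0}]}}

```text
time: 2.95
tcp_pos: [0.5104, 0.1666, 0.1364]
tcp_rot: [1.0, 0.0, 0.0, 0.0]
ft_force: [-3.1, -2.5, 4.1]
opening: 0.0006
```

{"fn": "step_arm", "kwargs": {"series": [{"dx": 0.0, "dy": 0.0, "dz": -0.03, "rx": 0.0, "ry": 0.0, "rz": 0.0, "gripper": 1.0}, {"dx": 0.0, "dy": 0.0, "dz": -0.1, "rx": 0.0, "ry": 0.0, "rz": 0.0, "gripper": 1.0}, {"dx": 0.0, "dy": 0.0, "dz": -0.2, "rx": 0.0, "ry": 0.0, "rz": 0.0, "gripper": 1.0}, {"dx": 0.0, "dy": 0.0, "dz": -0.3, "rx": 0.0, "ry": 0.0, "rz": 0.0, "gripper": 1.0}, {"dx": 0.0, "dy": 0.0, "dz": -0.36, "rx": 0.0, "ry": 0.0, "rz": 0.0, "gripper": 1.0}, {"dx": 0.0, "dy": 0.0, "dz": -0.36, "rx": 0.0, "ry": 0.0, "rz": 0.0, "gripper": 1.0}]}}

```text
time: 3.45
tcp_pos: [0.5123, 0.1673, 0.2857]
tcp_rot: [1.0, 0.0, 0.005, -0.001]
ft_force: [-0.0, 0.7, 1.0]
opening: 0.0005
```

Run:
```python
from h import *
a=grab('wrist','w2');b=grab('scene','s2')
cv2.imwrite('pics/v2.png',np.hstack([cv2.resize(a['color'],(400,300)),cv2.resize(b['color'][110:290,210:390],(300,300))]))
o=get_obs();print(o['tcp_pos'],o['tcp_rot'],o['ft_force'])
```

```text
[0.51047156 0.16691279 0.2803598 ] [ 9.99999047e-01  4.23395007e-04  1.27831424e-03 -3.04817515e-04] [-0.79614357 -0.90028385 -1.39995694]
```

View pics/v2.png

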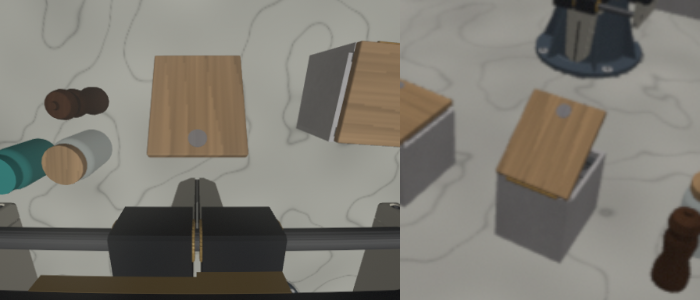

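The lid has sprung ajar: in the right half its front edge is raised and the dark gap shows at about (585,160). The wide lid is still shut. Next I'll back off, tilt the fingers 45° forward, then lower them in front of the lid.

{"fn": "step_arm", "kwargs": {"series": [{"dx": -0.1, "dy": 0.015, "dz": 0.0, "rx": 0.0, "ry": 0.08, "rz": 0.0, "gripper": 1.0}, {"dx": -0.2, "dy": 0.015, "dz": 0.0, "rx": 0.0, "ry": 0.15, "rz": 0.0, "gripper": 1.0}, {"dx": -0.22, "dy": 0.015, "dz": 0.0, "rx": 0.0, "ry": 0.22, "rz": 0.0, "gripper": 1.0}, {"dx": -0.22, "dy": 0.015, "dz": 0.08, "rx": 0.0, "ry": 0.3, "rz": 0.0, "gripper": 1.0}, {"dx": -0.22, "dy": 0.015, "dz": 0.16, "rx": 0.0, "ry": 0.37, "rz": 0.0, "gripper": 1.0}, {"dx": -0.22, "dy": 0.015, "dz": 0.24, "rx": 0.0, "ry": 0.44, "rz": 0.0, "gripper": 1.0}, {"dx": -0.22, "dy": 0.015, "dz": 0.29, "rx": 0.0, "ry": 0.5, "rz": 0.0, "gripper": 1.0}, {"dx": -0.22, "dy": 0.015, "dz": 0.29, "rx": 0.0, "ry": 0.5, "rz": 0.0, "gripper": 1.0}, {"dx": -0.22, "dy": 0.015, "dz": 0.29, "rx": 0.0, "ry": 0.5, "rz": 0.0, "gripper": 1.0}]}}

```text
time: 4.3
tcp_pos: [0.4339, 0.1072, 0.2049]
tcp_rot: [0.933, 0.035, 0.357, 0.028]
ft_force: [3.1, -0.3, 0.5]
opening: 0.0004
```

Run:
```python
from h import *
b=grab('side','d3');a=grab('scene','s3')
cv2.imwrite('pics/v3.png',np.hstack([cv2.resize(b['color'][90:290,150:400],(400,320)),cv2.resize(a['color'][110:290,210:390],(320,320))]))
o=get_obs();print(o['tcp_pos'],R.from_quat(o['tcp_rot']).as_matrix().round(3),o['ft_force'],o['qpos'])
# lid plane
c=a;H,W=c['range_z'].shape
u,v=np.meshgrid(np.arange(W),np.arange(H));uv=np.c_[u.ravel(),v.ravel()].astype(float)
n=cv2.undistortPoints(uv[:,None],c['camera_matrix'],c['D'])[:,0];z=c['range_z'].ravel();T=np.linalg.inv(c['world_to_cam']);P=np.c_[n*z[:,None],z]@T[:3,:3].T+T[:3,3]
m=(abs(P[:,1]-.1665)<.05)&(P[:,0]>.5)&(P[:,0]<.62)&(P[:,2]>.15)&(P[:,2]<.25)
q=P[m];k=np.polyfit(q[:,0],q[:,2],1);print(m.sum(),'lid angle',np.arctan(-k[0]),q[:,0].min(),q[:,2].max())
```

```text
[0.43456493 0.10068816 0.20532342] [[ 0.743  0.038  0.668]
 [ 0.086 -0.996 -0.039]
 [ 0.663  0.086 -0.743]] [-0.65002733  0.04054449  0.55909219] [ 0.24927288 -0.0346423   2.37563749 -1.1532741   0.22308234  2.81744332]
1882 lid angle 0.6152613774618965 0.5220780559383036 0.22139994201870605
```

View pics/v3.png

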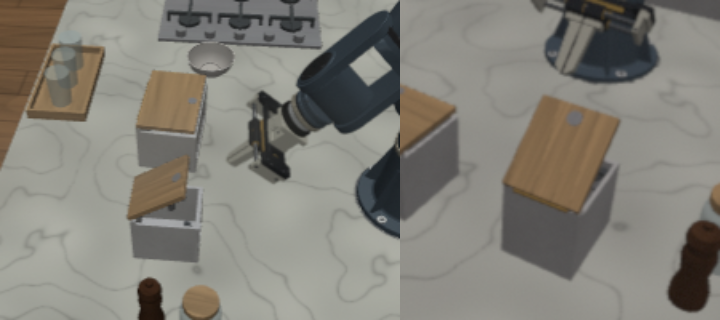

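The 45° tilt hit the wrist singularity (joint 5 near 0, joint 6 near its limit), so the TCP stopped short at y=0.10. The lid is fine at 0.615 rad and nothing has been touched. I'll use a 25° tilt instead.

```bash
cat >> h.py <<'E'
def rel(tgt,tilt):
    o=get_obs(); Rc=R.from_quat(o['tcp_rot']); t=np.radians(tilt)
    Rt=R.from_matrix(np.array([[np.cos(t),0,np.sin(t)],[0,-1,0],[np.sin(t),0,-np.cos(t)]]))
    print('shift',(Rc.inv().apply(np.array(tgt)-o['tcp_pos'])/.4).round(3),'turn',((Rc.inv()*Rt).as_rotvec()/(np.pi/2)).round(3))
E
python3 -c "
from h import *
rel([.44,.161,.205],25)"
```

```text
shift [ 0.022 -0.15   0.004] turn [ 0.033 -0.187  0.051]
```

{"fn": "step_arm", "kwargs": {"series": [{"dx": 0.0, "dy": 0.0, "dz": 0.0, "rx": 0.015, "ry": -0.07, "rz": 0.02, "gripper": 1.0}, {"dx": 0.0, "dy": 0.0, "dz": 0.0, "rx": 0.03, "ry": -0.14, "rz": 0.04, "gripper": 1.0}, {"dx": 0.022, "dy": -0.03, "dz": 0.004, "rx": 0.033, "ry": -0.187, "rz": 0.051, "gripper": 1.0}, {"dx": 0.022, "dy": -0.07, "dz": 0.004, "rx": 0.033, "ry": -0.187, "rz": 0.051, "gripper": 1.0}, {"dx": 0.022, "dy": -0.11, "dz": 0.004, "rx": 0.033, "ry": -0.187, "rz": 0.051, "gripper": 1.0}, {"dx": 0.022, "dy": -0.15, "dz": 0.004, "rx": 0.033, "ry": -0.187, "rz": 0.051, "gripper": 1.0}, {"dx": 0.022, "dy": -0.15, "dz": 0.004, "rx": 0.033, "ry": -0.187, "rz": 0.051, "gripper": 1.0}, {"dx": 0.022, "dy": -0.15, "dz": 0.004, "rx": 0.033, "ry": -0.187, "rz": 0.051, "gripper": 1.0}, {"dx": 0.022, "dy": -0.15, "dz": 0.004, "rx": 0.033, "ry": -0.187, "rz": 0.051, "gripper": 1.0}]}}

```text
time: 5.15
tcp_pos: [0.4408, 0.1643, 0.2065]
tcp_rot: [0.976, -0.001, 0.217, -0.003]
ft_force: [0.3, -0.0, 0.4]
opening: 0.0003
```

```bash
python3 -c "
from h import *
o=get_obs();print(o['tcp_pos'],o['qpos'].round(3))
rel([.47,.161,.170],25)
rel([.50,.161,.175],25)"
```

```text
[0.44077335 0.1642642  0.20653492] [ 0.338  0.053  2.137 -0.262  0.549  2.106]
shift [0.027 0.009 0.114] turn [-0.004 -0.001 -0.002]
shift [0.101 0.009 0.134] turn [-0.004 -0.001 -0.002]
```

{"fn": "step_arm", "kwargs": {"series": [{"dx": 0.015, "dy": 0.009, "dz": 0.06, "rx": -0.004, "ry": 0.0, "rz": 0.0, "gripper": 1.0}, {"dx": 0.027, "dy": 0.009, "dz": 0.114, "rx": -0.004, "ry": 0.0, "rz": 0.0, "gripper": 1.0}, {"dx": 0.027, "dy": 0.009, "dz": 0.114, "rx": -0.004, "ry": 0.0, "rz": 0.0, "gripper": 1.0}, {"dx": 0.06, "dy": 0.009, "dz": 0.12, "rx": -0.004, "ry": 0.0, "rz": 0.0, "gripper": 1.0}, {"dx": 0.115, "dy": 0.009, "dz": 0.132, "rx": -0.004, "ry": 0.0, "rz": 0.0, "gripper": 1.0}, {"dx": 0.115, "dy": 0.009, "dz": 0.132, "rx": -0.004, "ry": 0.0, "rz": 0.0, "gripper": 1.0}]}}

```text
time: 5.65
tcp_pos: [0.508, 0.1608, 0.1808]
tcp_rot: [0.976, -0.002, 0.219, -0.001]
ft_force: [-0.8, -1.0, -0.6]
opening: 0.0005
```

Run:
```python
from h import *
o=get_obs();print(o['tcp_pos'],o['qpos'].round(3),o['ft_force'])
for p in [(.519,.161,.186),(.532,.161,.203),(.547,.161,.2157),(.56,.161,.225),(.574,.161,.2326),(.585,.161,.232),(.596,.161,.230)]: rel(p,25)
b=grab('side','d4')
cv2.imwrite('pics/v4.png',cv2.resize(b['color'][150:270,190:350],(640,480)))
```

```text
[0.50795561 0.1608076  0.18076651] [ 0.281  0.208  2.033 -0.256  0.488  2.058] [-0.76944357 -0.9994304  -0.63184034]
shift [ 0.031 -0.001 -0.   ] turn [-0.    -0.004 -0.003]
shift [ 0.078 -0.001 -0.025] turn [-0.    -0.004 -0.003]
shift [ 0.126 -0.001 -0.037] turn [-0.    -0.004 -0.003]
shift [ 0.165 -0.001 -0.044] turn [-0.    -0.004 -0.003]
shift [ 0.205 -0.001 -0.047] turn [-0.    -0.004 -0.003]
shift [ 0.229 -0.002 -0.033] turn [-0.    -0.004 -0.003]
shift [ 0.252 -0.002 -0.017] turn [-0.    -0.004 -0.003]
```

View pics/v4.png

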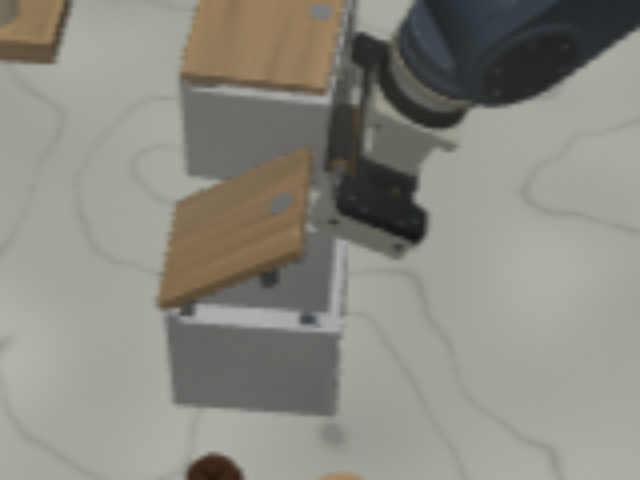

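The fingers sit at the lid's front edge, around (320,205), with the tip going under it; the strike at (268,278) is clear of them. Now I'll follow the arc up.

{"fn": "step_arm", "kwargs": {"series": [{"dx": 0.031, "dy": 0.0, "dz": 0.0, "rx": 0.0, "ry": 0.0, "rz": 0.0, "gripper": 1.0}, {"dx": 0.055, "dy": 0.0, "dz": -0.013, "rx": 0.0, "ry": 0.0, "rz": 0.0, "gripper": 1.0}, {"dx": 0.078, "dy": 0.0, "dz": -0.025, "rx": 0.0, "ry": 0.0, "rz": 0.0, "gripper": 1.0}, {"dx": 0.1, "dy": 0.0, "dz": -0.032, "rx": 0.0, "ry": 0.0, "rz": 0.0, "gripper": 1.0}, {"dx": 0.126, "dy": 0.0, "dz": -0.037, "rx": 0.0, "ry": 0.0, "rz": 0.0, "gripper": 1.0}, {"dx": 0.145, "dy": 0.0, "dz": -0.041, "rx": 0.0, "ry": 0.0, "rz": 0.0, "gripper": 1.0}, {"dx": 0.165, "dy": 0.0, "dz": -0.044, "rx": 0.0, "ry": 0.0, "rz": 0.0, "gripper": 1.0}, {"dx": 0.185, "dy": 0.0, "dz": -0.046, "rx": 0.0, "ry": 0.0, "rz": 0.0, "gripper": 1.0}, {"dx": 0.205, "dy": 0.0, "dz": -0.047, "rx": 0.0, "ry": 0.0, "rz": 0.0, "gripper": 1.0}, {"dx": 0.205, "dy": 0.0, "dz": -0.047, "rx": 0.0, "ry": 0.0, "rz": 0.0, "gripper": 1.0}]}}

```text
time: 6.53
tcp_pos: [0.5732, 0.1608, 0.2318]
tcp_rot: [0.976, -0.002, 0.219, -0.0]
ft_force: [0.4, 0.9, 0.2]
opening: 0.0001
```

```bash
cat >> h.py <<'E'
def lid(f):
    c=grab('scene',f);H,W=c['range_z'].shape
    u,v=np.meshgrid(np.arange(W),np.arange(H));uv=np.c_[u.ravel(),v.ravel()].astype(float)
    n=cv2.undistortPoints(uv[:,None],c['camera_matrix'],c['D'])[:,0];z=c['range_z'].ravel();T=np.linalg.inv(c['world_to_cam']);P=np.c_[n*z[:,None],z]@T[:3,:3].T+T[:3,3]
    m=(abs(P[:,1]-.1665)<.05)&(P[:,0]>.5)&(P[:,0]<.68)&(P[:,2]>.16)&(P[:,2]<.26)
    q=P[m];k=np.polyfit(q[:,2],q[:,0],1);r=q[:,0]-np.polyval(k,q[:,2])
    q=q[abs(r)<.006];k=np.polyfit(q[:,2],q[:,0],1);print(len(q),'lid',np.pi/2+np.arctan(k[0]),q.max(0))
E
python3 - <<'E'
from h import *
lid('s5')
b=grab('side','d5')
o=get_obs();print(o['tcp_pos'],o['qpos'].round(3),o['ft_force'])
for p in [(.585,.161,.232),(.596,.161,.230),(.61,.161,.233),(.624,.161,.234)]: rel(p,25)
E
```

```text
1906 lid 1.154171052966 [0.63450658 0.21648302 0.25998432]
[0.57192618 0.16070889 0.2307968 ] [ 0.244  0.243  1.839 -0.174  0.639  1.936] [-0.81005022  0.19341263 -0.26178425]
shift [ 0.031 -0.001  0.011] turn [ 0.    -0.002 -0.002]
shift [ 0.054 -0.001  0.027] turn [ 0.    -0.002 -0.002]
shift [ 0.088 -0.001  0.035] turn [ 0.    -0.002 -0.002]
shift [ 0.121 -0.001  0.048] turn [ 0.    -0.002 -0.002]
```

Lid at 1.154 rad, exactly as planned. I'll push it on to upright.

{"fn": "step_arm", "kwargs": {"series": [{"dx": 0.015, "dy": 0.0, "dz": 0.005, "rx": 0.0, "ry": 0.0, "rz": 0.0, "gripper": 1.0}, {"dx": 0.031, "dy": 0.0, "dz": 0.011, "rx": 0.0, "ry": 0.0, "rz": 0.0, "gripper": 1.0}, {"dx": 0.054, "dy": 0.0, "dz": 0.024, "rx": 0.0, "ry": 0.0, "rz": 0.0, "gripper": 1.0}, {"dx": 0.07, "dy": 0.0, "dz": 0.03, "rx": 0.0, "ry": 0.0, "rz": 0.0, "gripper": 1.0}, {"dx": 0.088, "dy": 0.0, "dz": 0.035, "rx": 0.0, "ry": 0.0, "rz": 0.0, "gripper": 1.0}, {"dx": 0.1, "dy": 0.0, "dz": 0.04, "rx": 0.0, "ry": 0.0, "rz": 0.0, "gripper": 1.0}, {"dx": 0.11, "dy": 0.0, "dz": 0.044, "rx": 0.0, "ry": 0.0, "rz": 0.0, "gripper": 1.0}, {"dx": 0.116, "dy": 0.0, "dz": 0.047, "rx": 0.0, "ry": 0.0, "rz": 0.0, "gripper": 1.0}, {"dx": 0.119, "dy": 0.0, "dz": 0.048, "rx": 0.0, "ry": 0.0, "rz": 0.0, "gripper": 1.0}, {"dx": 0.119, "dy": 0.0, "dz": 0.048, "rx": 0.0, "ry": 0.0, "rz": 0.0, "gripper": 1.0}]}}

```text
time: 7.47
tcp_pos: [0.6232, 0.1606, 0.2338]
tcp_rot: [0.976, -0.002, 0.218, -0.0]
ft_force: [-0.3, 0.3, -0.1]
opening: 0.0008
```

Run:
```python
from h import *
lid('s6')
o=get_obs();print(o['tcp_pos'],o['qpos'].round(3),o['ft_force'])
rel((.56,.161,.26),25);rel((.46,.161,.28),25)
```

```text
1400 lid 1.5988353946576026 [0.64878384 0.21644481 0.25999298]
[0.62309593 0.16059816 0.23382806] [ 0.22   0.327  1.716 -0.15   0.675  1.891] [ 0.49005633 -0.20948052  0.0256332 ]
shift [-0.115 -0.001 -0.126] turn [ 0.    -0.002 -0.002]
shift [-0.32   0.    -0.278] turn [ 0.    -0.002 -0.002]
```

Lid ≈ 1.60 rad, upright to within measurement error. Retreating straight back and up.

{"fn": "step_arm", "kwargs": {"series": [{"dx": -0.05, "dy": 0.0, "dz": -0.03, "rx": 0.0, "ry": 0.0, "rz": 0.0, "gripper": 1.0}, {"dx": -0.115, "dy": 0.0, "dz": -0.1, "rx": 0.0, "ry": 0.0, "rz": 0.0, "gripper": 1.0}, {"dx": -0.18, "dy": 0.0, "dz": -0.17, "rx": 0.0, "ry": 0.0, "rz": 0.0, "gripper": 1.0}, {"dx": -0.25, "dy": 0.0, "dz": -0.23, "rx": 0.0, "ry": 0.0, "rz": 0.0, "gripper": 1.0}, {"dx": -0.32, "dy": 0.0, "dz": -0.278, "rx": 0.0, "ry": 0.0, "rz": 0.0, "gripper": 1.0}, {"dx": -0.32, "dy": 0.0, "dz": -0.278, "rx": 0.0, "ry": 0.0, "rz": 0.0, "gripper": 1.0}, {"dx": -0.32, "dy": 0.0, "dz": -0.278, "rx": 0.0, "ry": 0.0, "rz": 0.0, "gripper": 1.0}, {"dx": -0.32, "dy": 0.0, "dz": -0.278, "rx": 0.0, "ry": 0.0, "rz": 0.0, "gripper": 1.0}]}}

```text
time: 8.18
tcp_pos: [0.4605, 0.1612, 0.2805]
tcp_rot: [0.976, -0.002, 0.218, -0.0]
ft_force: [0.5, -0.3, -0.8]
opening: 0.0002
```

Run:
```python
from h import *
lid('s7');b=grab('side','d7')
a=cv2.imread('pics/s7.png')
cv2.imwrite('pics/v7.png',np.hstack([cv2.resize(a[90:330,120:480],(450,300)),cv2.resize(b['color'][90:310,150:370],(300,300))]))
o=get_obs();print(o['tcp_pos'],o['ft_force'],o['joint_vel'].round(3))
```

```text
1402 lid 1.5981503227645437 [0.6485181  0.21637977 0.2599908 ]
[0.46069337 0.16105349 0.27979865] [0.12831276 0.28093379 0.39359421] [-0.003  0.007  0.001 -0.     0.002  0.   ]
```

View pics/v7.png

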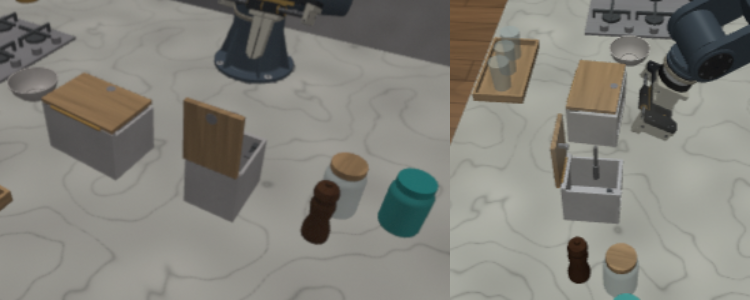

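The narrow lid stands upright at about (213,137), the wide lid is shut at (98,100), and the mill (320,210), jar (346,185) and bowl (33,83) are where they were. The arm is clear, so I'm handing in.

```bash
python3 -c "
from station import job_done; print(job_done())"
```

```text
the job is handed in; nothing more can be done
None
```

The narrow caddy is open: I pressed its lid at the steel disc and lifted the fingers away, and it sprang ajar to about 0.61 rad. I then pushed it up from under the front edge until it stood upright, backed the arm off and handed in at about 8.3 s.

**Last checks:** the lid measured 1.60 rad both before and after the fingers left it. That is about 0.03 rad past the nominal upright of 1.57, close to what the camera measurement can resolve. The final pictures show the wide caddy shut and the mill, jar and bowl where they stood. The force reading was near zero with the arm clear of everything.

**What went wrong on the way:** my first move call was refused because its rows left out some fields. Later, a 45° finger tilt ran into the wrist's limits and left the tool about 60 mm off to the side, touching nothing. I corrected that by using a 25° tilt.

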